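# Fetch the post shoe from behind the rack's rail and set it on its studs

## Task

Take the steel post shoe (the square plate with a square tube stub) out of the little bench rack: lift it level over the front rail, without forcing it against the rail or the upper board, and draw it forward out of the rack. Then turn it to match the four studs of the grey mount, lower it over them without dropping it until its plate lies flat on the mount, and let go. Leave the oil bottle, the small carton and the tape measure where they stand.

Things in the scene. Friction and masses are not known exactly. Their poses are not given: they have to be found in the camera images.
- post_shoe: bare steel post shoe, loose, 0.25 to 0.45 kg: plate 96 x 96 x 10 mm with a square tube stub 36 x 36 mm (open top) rising 60 mm from its middle. Origin: centre of the underside; z up the tube; x, y parallel to the sides of plate and tube. Four through holes, 14 mm, at x, y = +-33 mm; same after every quarter turn. Starts on the rack's lower board, x axis within 0.12 rad of the rack's.
- shoe_grip (a point): point on the tube's axis, 53 mm above the shoe's underside (tube top at 70 mm): grip the tube here from above, fingers closing along the rack's y; towards the rack's +x only about 16 mm are free between the tube and the upper board's front edge
- bench_rack: fixed plywood rack, 127 mm high, x from -112 to +73 mm, y +-159 mm. Origin: at bench height below the middle of the upper board's front edge; -x is the open front. Lower board: top at z = 50 mm. Upper board: x 0 to 73, z 115 to 127 mm, on cheeks and a back; a pencil is fixed on it. The shoe's origin starts near x = -36, y = +75 or -75 mm, so its plate's rear edge is under this board.
- rack_rail (a point): middle of the top edge of the rack's aluminium front retaining rail (rack x = -109 mm, z = 75 mm, 6 mm thick), 25 mm above the lower board; returns of the same height run back along both ends at y = +-157 mm. The shoe must rise more than 25 mm to pass the rail, and meets the upper board at 55 mm.
- stud_mount: fixed grey mount: block 110 (x) x 150 (y) x 16 mm with four upright steel studs, 9 mm in diameter, at x, y = +-33 mm, rising 22 mm above the block to z = 38 mm; the last 5 mm taper to 4.4 mm. Origin: centre of the block's underside at bench height; z up. The shoe goes on tube up, centred, in any of four quarter turns, its underside on the block's top (z = 16 mm).
- oil_bottle: small oil bottle, 38 mm in diameter, 124 mm tall, standing loose on the rack's lower board in the place beside the shoe (the two may be swapped); origin: centre of its underside; leave it alone
- small_carton: small carton, 60 x 78 x 40 mm, loose on the bench beyond the stud mount; origin: centre of its underside; leave it alone
- tape_measure: tape measure, 37 x 80 x 62 mm, loose on the bench to the left of the rack; origin: centre of its underside; leave it alone

How it is judged:
By the outcome, as a careful person would: the job done as asked, in the order asked, and still so for the second after the job is handed in, with the robot touching nothing.
It also fails if it takes over 48 s, if anything falls off the work surface, if the arm or the gripper's body presses on something with over 40 N, if the wrist force passes 120 N, or if a joint passes its speed limit or range.

## Robot

A 7-joint arm with a two-finger parallel gripper is mounted at the origin on a cart in front of the work surface, level with it; the furniture and walls round the work are solid. World frame = base frame: x ahead of the robot, y to its left, z up, the work surface at z = 0. Lengths are in m, angles in rad, forces in N, time in s.
With the tool pointing down it reaches from about 0.425 to 0.875 m from the base axis. Payload 4.7 kg.
Tool frame: the origin (TCP) lies at the very end of the fingers, on their centre line; the grasp point (between the pads) lies 19 mm behind it (ctrl.pinch_z is the distance from the TCP to the grasp point, in m); z points along the fingers, y is the line along which they close (so a half turn about z gives the same grasp; the last joint's range is limited). The gripper opens to 85 mm and grips with 20 to 120 N. Pads are 22 mm wide; open, the fingers measure 114 mm over their backs; the gripper's body (76 mm by 85 mm) begins 54 mm behind the grasp point. The pads swing forward as they close: fully open they stand 13 mm farther back than shut.
Start: joints at [-1.198, 0.321, -0.07, 1.45, 0.023, 1.371, -0.057], TCP at [0.228, 0.609, 0.231] pointing down, gripper open.
Joint ranges: [-2.86, 2.86], [-0.3, 2.09], [-1.38, 1.24], [0.06, 2.45], [-1.56, 4.7], [0.09, 2.05], [-2.69, 2.69]. Speed limits (rad/s): [2.57, 2.57, 3.14, 3.14, 3.14, 3.14, 3.14].

## Interface

Orientations are given as [roll, pitch, yaw] about the fixed x, y, z axes, in that order (R = Rz(yaw) Ry(pitch) Rx(roll)).
In Python, from station import ctrl gives the robot as it stands. The module is installed in compiled form; this text tells all that it offers.
- The arm moves only by the tool send_rows, never from a script. Its argument "rows" is a list of rows, each an object of numbers: "x", "y", "z": the shift along the tool's x, y, z in m; "ax", "ay", "az": the turn, a rotation vector about the tool's x, y, z in degrees; "jaw": the opening, from 0 (shut) to 1 (fully open). A call has 1 to 5 rows; each row is the pose to reach, as a shift and turn from the pose commanded when the call began, along the tool's axes at that moment; what a row does not reach only later rows make up. A row lasts 1/10 s, in which the tool goes at most 50 mm and 8.59 degrees, less where a joint would pass 70% of its speed; a pose out of reach is approached as far as the arm can. A call with a gripper value outside its range is refused whole. The fingers move at their own pace and stop on an object; "squeeze" is the grip in N (left out, the last holds). Time passes only in rows, so rows that repeat a pose let the fingers close. It gives the time, the measured TCP pose, the force, the opening and the grip force at its end, in the units of the state.
- ctrl.state(): the state, without advancing time (a new reading comes with each control period).
- ctrl.read_camera(name): name is "side" or "top" or "wrist"; returns the picture (400x640x3 uint8, blue, green, red); there is no depth.
- ctrl.calibration(name): a dict with "intrinsics" (3x3 intrinsics, pixels), "world_from_camera" (4x4, takes a point from camera to world coordinates). Camera axes: x right, y down, z forward; pixel columns grow to the right and rows downward; lengths in m; the calibration is good to about 2 mm. The wrist camera is an equidistant fisheye: a pixel r from the principal point sees the ray r / f radians off the axis. A picture is of the moment at which its call begins: read the wrist's pose just before it. calibration takes no time and is no camera call; for the wrist camera it gives the pose at the moment of the call.
- ctrl.finish_job(): hands the job in; it is judged then, once.
The state is a dict: "t": time; "q": joint angles; "qvel": joint speeds; "effort": joint torques, N m; "eef_pos": TCP position; "eef_rot": TCP orientation; "ft_force": force on the tool from outside, world axes, zero at the start; "moment": the same for the moment, N m; "grip_width": finger opening in m; "finger_force": force on a finger pad.
Only numpy, scipy, OpenCV 4.12 (cv2) and the standard library are available. Lean on these libraries where they do the work, as an engineer would, in place of code of your own. Each camera call takes 0.05 s, during which the arm holds its last target. There are 200 camera calls.

## Working session

There is one attempt and no reset: what is moved stays moved. The work goes in short steps, Python scripts to look and compute and a tool call to move; the robot and the scene stay as the last step left them, time stands still between calls to the robot, and variables do not carry over. Pictures are saved under pics/ and viewed, at most 11 in all, crops included, and the job is handed in when it is done.

Besides the shell and the picture viewer there is one more tool, called after ">>>" as a command line: name --argument value ..., lists and objects as JSON in quotes. send_rows: Moves the arm, as the interface text tells. Its arguments: {"type":"object","properties":{"rows":{"type":"array"},"squeeze":{"type":"number"}},"required":["rows"]}

```bash
mkdir -p pics; python3 - <<'E'
from station import ctrl
import cv2,numpy as np
np.set_printoptions(precision=4,suppress=True)
for n in("side","top"):
    cv2.imwrite(f"pics/{n}0.png",ctrl.read_camera(n)); c=ctrl.calibration(n); print(n,c["intrinsics"],c["world_from_camera"])
s=ctrl.state();print(s["t"],s["eef_pos"],s["eef_rot"],s["grip_width"],s["ft_force"],ctrl.pinch_z)
E
```

```text
side [[384.1958   0.     319.972 ]
 [  0.     384.1958 195.7405]
 [  0.       0.       1.    ]] [[-0.9996 -0.0277 -0.0017  0.5521]
 [-0.009   0.3805 -0.9247  0.8377]
 [ 0.0263 -0.9244 -0.3806  0.4032]
 [ 0.      0.      0.      1.    ]]
top [[361.5781   0.     316.5242]
 [  0.     361.5781 202.5783]
 [  0.       0.       1.    ]] [[-0.0188 -0.9978  0.0637  0.4939]
 [-0.9998  0.0181 -0.0117  0.0719]
 [ 0.0105 -0.0639 -0.9979  0.9374]
 [ 0.      0.      0.      1.    ]]
0.1 [0.2281 0.6081 0.2303] [-3.1399  0.0001  2.7828] 0.08545862524329222 [-0.2633  0.2425 -0.1143] 0.0187
```

View pics/top0.png

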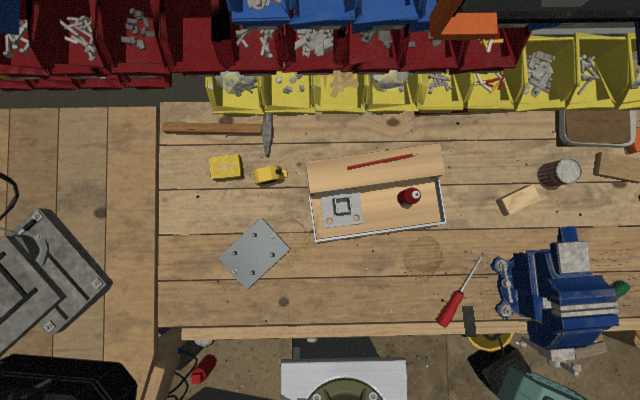

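View pics/side0.png

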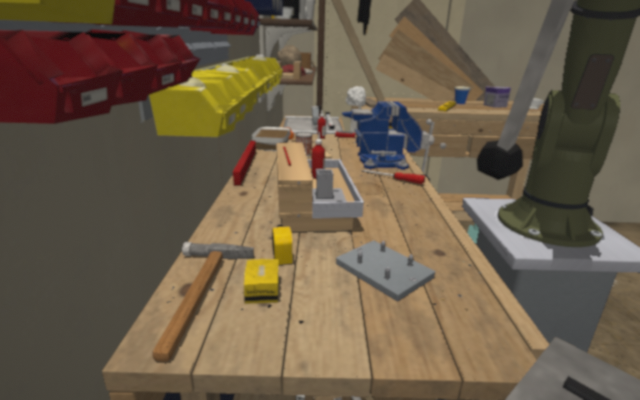

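The top view shows the rack at about (310–445, 148–240), with the shoe tube near (343,205) and the bottle near (410,196). The mount is near (254,254), and the side view agrees. I'll enlarge the top view.

```bash
python3 - <<'E'
import cv2
a=cv2.imread("pics/top0.png")
L=cv2.resize(a[215:291,212:296],None,fx=4.7,fy=4.7,interpolation=cv2.INTER_CUBIC)
R=cv2.resize(a[140:245,304:450],None,fx=5.4,fy=5.4,interpolation=cv2.INTER_CUBIC)
cv2.imwrite("pics/mount.png",cv2.resize(a[215:291,212:296],None,fx=7,fy=7,interpolation=cv2.INTER_CUBIC)); cv2.imwrite("pics/rack.png",R)
E
```

```text
(no output)
```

View pics/rack.png

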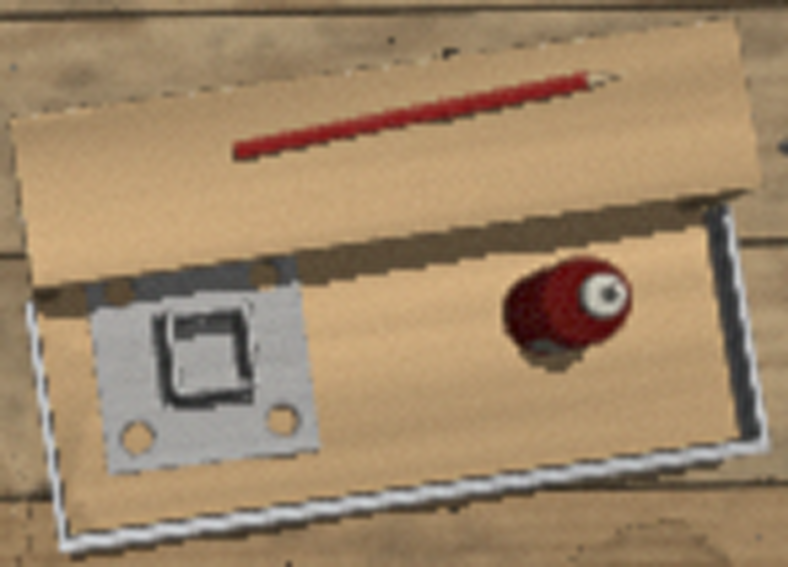

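View pics/mount.png

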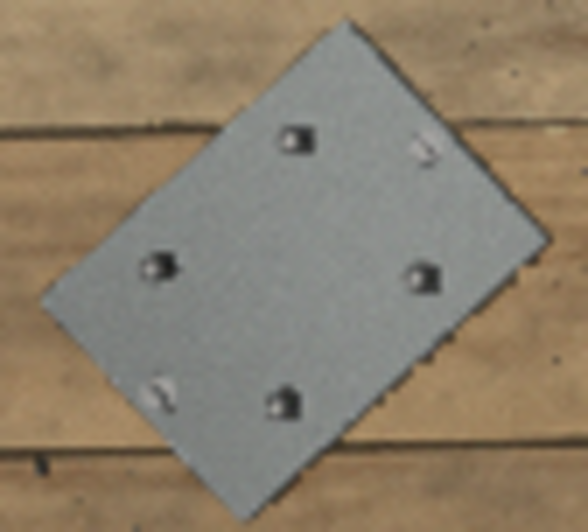

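Readings from the crops (crop pixels):
- **Rack crop:** plate front corners (110,473) and (320,450), holes (137,437) and (284,418), upper board front edge (37,285)–(755,190), rail (65,548)–(768,445).
- **Mount crop:** corners (347,18), (552,238), (247,520), (40,300), with four stud tips around the middle.

```bash
cat >h.py <<'E'
from station import ctrl
import numpy as np
from scipy.optimize import least_squares
np.set_printoptions(precision=4,suppress=True)
def ray(name,px,z):
    c=ctrl.calibration(name);K,T=c["intrinsics"],np.array(c["world_from_camera"])
    d=T[:3,:3]@np.linalg.solve(K,[px[0],px[1],1.]);o=T[:3,3]
    return (o+d*(z-o[2])/d[2])[:2]
def fit(model,world,th0):
    m=np.array(model);w=np.array(world)
    f=lambda p:(m@np.array([[np.cos(p[2]),np.sin(p[2])],[-np.sin(p[2]),np.cos(p[2])]])+p[:2]-w).ravel()
    r=least_squares(f,[*w.mean(0),th0]);return r.x,r.fun.reshape(-1,2)
E
python3 - <<'E'
from h import *
P=lambda x,y,z:ray("top",(x/5.4+304-.4,y/5.4+140-.4),z)
M=lambda x,y,z:ray("top",(x/7+212-.43,y/7+215-.43),z)
# rack: -y is right in picture
w=[P(37,285,.127),P(755,190,.127),P(65,548,.075),P(768,445,.075)]
print("rack",fit([(0,.159),(0,-.159),(-.112,.159),(-.112,-.159)],w,0.1))
w=[P(110,473,.06),P(320,450,.06),P(137,437,.06),P(284,418,.06)]
print("shoe",fit([(-.048,.048),(-.048,-.048),(-.033,.033),(-.033,-.033)],w,0.1))
tb=[P(155,315,.12),P(245,308,.12),P(170,405,.12),P(255,400,.12)]
print("tubetop",tb,np.mean(tb,0))
w=[M(347,18,.016),M(552,238,.016),M(247,520,.016),M(40,300,.016)]
print(w)
for th in(0.8,-.8):
  for m in ([(.055,.075),(.055,-.075),(-.055,-.075),(-.055,.075)],[(.055,-.075),(-.055,-.075),(-.055,.075),(.055,.075)]):print("mount",fit(m,w,th))
w=[M(293,140,.038),M(155,268,.038),M(418,277,.038),M(280,404,.038)]
print("studs",fit([(.033,.033),(-.033,.033),(.033,-.033),(-.033,-.033)],w,.8),np.mean(w,0))
E
```

```text
rack (array([ 0.5873, -0.0761,  0.122 ]), array([[-0.001 ,  0.0061],
       [ 0.0031, -0.0076],
       [-0.0007,  0.0025],
       [-0.0014, -0.001 ]]))
shoe (array([0.5421, 0.0021, 0.0968]), array([[-0.0002,  0.0006],
       [ 0.0006, -0.0004],
       [ 0.0003, -0.0004],
       [-0.0006,  0.0002]]))
tubetop [array([0.556 , 0.0263]), array([ 0.5583, -0.0116]), array([0.5181, 0.0208]), array([ 0.5196, -0.0149])] [0.538  0.0051]
[array([0.5182, 0.2026]), array([0.4373, 0.1293]), array([0.339, 0.24 ]), array([0.4187, 0.3139])]
mount (array([ 0.4283,  0.2214, -0.836 ]), array([[ 0.0026,  0.0283],
       [-0.0278,  0.0011],
       [-0.0032, -0.028 ],
       [ 0.0284, -0.0014]]))
mount (array([0.4283, 0.2214, 0.7327]), array([[ 0.0011, -0.0001],
       [ 0.0003, -0.0004],
       [-0.0017,  0.0004],
       [ 0.0003,  0.0001]]))
mount (array([ 0.4283,  0.2214, -0.836 ]), array([[ 0.0026,  0.0283],
       [-0.0278,  0.0011],
       [-0.0032, -0.028 ],
       [ 0.0284, -0.0014]]))
mount (array([0.4283, 0.2214, 0.7327]), array([[ 0.0011, -0.0001],
       [ 0.0003, -0.0004],
       [-0.0017,  0.0004],
       [ 0.0003,  0.0001]]))
studs (array([ 0.4286,  0.2215, -0.8407]), array([[ 0.0003,  0.    ],
       [ 0.0003,  0.0004],
       [ 0.0001, -0.0004],
       [-0.0006, -0.0001]])) [0.4286 0.2215]
```

```bash
cat >>h.py <<'E'
from scipy.spatial.transform import Rotation as Ro
def to(p,yaw):
    s=ctrl.state();R=Ro.from_euler("xyz",s["eef_rot"]).as_matrix()
    d=R.T@(np.array(p)-s["eef_pos"]);r=Ro.from_matrix(R.T@Ro.from_euler("xyz",[np.pi,0,yaw]).as_matrix()).as_rotvec(degrees=True)
    print("shift mm",d*1000,"turn deg",r,"| t",s["t"],"pos",s["eef_pos"],"rot",s["eef_rot"],"F",s["ft_force"],"w",s["grip_width"],s["finger_force"],"q7",s["q"][6])
E
python3 -c "
from h import *
to([.541,.003,.2],np.pi+.097)"
```

```text
shift mm [-505.4348 -456.6935   31.1656] turn deg [ -0.0991  -0.0165 -26.1138] | t 0.1 pos [0.2281 0.6081 0.2303] rot [-3.1399  0.0001  2.7828] F [-0.2633  0.2425 -0.1143] w 0.08545862524329222 0.0 q7 -0.056917909151340006
```

>>> send_rows --rows '[{"x": -0.037, "y": -0.033, "az": -5}, {"x": -0.074, "y": -0.066, "az": -10}, {"x": -0.11, "y": -0.1, "az": -15}, {"x": -0.148, "y": -0.133, "az": -20}, {"x": -0.184, "y": -0.166, "az": -26}]'

```text
schema error: expected keys x, y, z, ax, ay, az, jaw
```

```bash
python3 -c "
from h import *
to([.541,.003,.2],np.pi+.097)"
```

```text
shift mm [-505.4348 -456.6935   31.1656] turn deg [ -0.0991  -0.0165 -26.1138] | t 0.1 pos [0.2281 0.6081 0.2303] rot [-3.1399  0.0001  2.7828] F [-0.2633  0.2425 -0.1143] w 0.08545862524329222 0.0 q7 -0.056917909151340006
```

>>> send_rows --rows '[{"x": -0.037, "y": -0.033, "z": 0, "ax": 0, "ay": 0, "az": -5, "jaw": 1}, {"x": -0.074, "y": -0.066, "z": 0, "ax": 0, "ay": 0, "az": -10, "jaw": 1}, {"x": -0.11, "y": -0.1, "z": 0, "ax": 0, "ay": 0, "az": -15, "jaw": 1}, {"x": -0.148, "y": -0.133, "z": 0, "ax": 0, "ay": 0, "az": -20, "jaw": 1}, {"x": -0.184, "y": -0.166, "z": 0, "ax": 0, "ay": 0, "az": -26, "jaw": 1}]'

```text
t: 0.6
eef_pos: [0.3429, 0.3864, 0.2309]
eef_rot: [-3.141, -0.0, -3.043]
ft_force: [1.0, 0.2, -0.4]
grip_width: 0.0852
finger_force: 0.0
```

```bash
python3 -c "
from h import *
to([.541,.003,.2],np.pi+.097)"
```

```text
shift mm [-159.3021 -401.0329   31.0459] turn deg [-0.0176 -0.0089  0.1032] | t 0.6 pos [0.3429 0.3864 0.2309] rot [-3.1413 -0.0002 -3.0428] F [ 1.0407  0.1713 -0.3791] w 0.08521955934855746 0.0 q7 0.7739857701222469
```

>>> send_rows --rows '[{"x": -0.018, "y": -0.046, "z": 0, "ax": 0, "ay": 0, "az": 0, "jaw": 1}, {"x": -0.036, "y": -0.092, "z": 0, "ax": 0, "ay": 0, "az": 0, "jaw": 1}, {"x": -0.054, "y": -0.138, "z": 0, "ax": 0, "ay": 0, "az": 0, "jaw": 1}, {"x": -0.072, "y": -0.184, "z": 0, "ax": 0, "ay": 0, "az": 0, "jaw": 1}, {"x": -0.09, "y": -0.23, "z": 0, "ax": 0, "ay": 0, "az": 0, "jaw": 1}]'

```text
t: 1.1
eef_pos: [0.454, 0.1661, 0.2312]
eef_rot: [3.141, 0.0, -3.046]
ft_force: [0.8, 0.6, 0.4]
grip_width: 0.0854
finger_force: 0.0
```

>>> send_rows --rows '[{"x": -0.018, "y": -0.046, "z": 0, "ax": 0, "ay": 0, "az": 0, "jaw": 1}, {"x": -0.036, "y": -0.092, "z": 0, "ax": 0, "ay": 0, "az": 0, "jaw": 1}, {"x": -0.054, "y": -0.138, "z": 0.01, "ax": 0, "ay": 0, "az": 0, "jaw": 1}, {"x": -0.069, "y": -0.171, "z": 0.03, "ax": 0, "ay": 0, "az": 0, "jaw": 1}, {"x": -0.069, "y": -0.171, "z": 0.03, "ax": 0, "ay": 0, "az": 0, "jaw": 1}]'

```text
t: 1.6
eef_pos: [0.5382, -0.0022, 0.1987]
eef_rot: [-3.138, -0.004, -3.056]
ft_force: [-1.5, 0.4, 1.1]
grip_width: 0.0856
finger_force: 0.0
```

```bash
python3 -c "
from h import *
import cv2
to([.541,.003,.2],np.pi+.097)
c=ctrl.calibration('wrist');print(c)
cv2.imwrite('pics/w1.png',ctrl.read_camera('wrist'))"
```

```text
shift mm [-3.233   4.926  -1.3549] turn deg [-0.2089 -0.2285 -0.6488] | t 1.6 pos [ 0.5382 -0.0022  0.1987] rot [-3.1379 -0.004  -3.0559] F [-1.4594  0.4319  1.1475] w 0.08558193913569748 0.0 q7 1.652952585410566
{'intrinsics': array([[309.7069,   0.    , 320.503 ],
       [  0.    , 309.7069, 204.2451],
       [  0.    ,   0.    ,   1.    ]]), 'world_from_camera': array([[-0.086 ,  0.9553,  0.2828,  0.465 ],
       [ 0.9963,  0.0833,  0.0213, -0.009 ],
       [-0.0032,  0.2836, -0.9589,  0.3416],
       [ 0.    ,  0.    ,  0.    ,  1.    ]])}
```

View pics/w1.png

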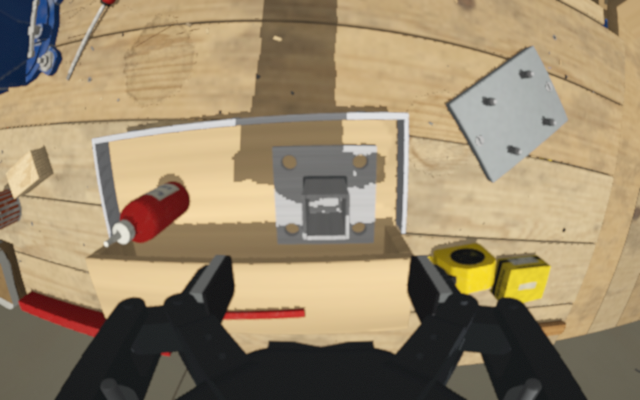

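The wrist view shows the shoe plate at about (275–376, 147–242), with the tube top around (304–350, 195–240) and four holes visible. I'll enlarge that part.

```bash
python3 -c "
import cv2
a=cv2.imread('pics/w1.png');cv2.imwrite('pics/w1c.png',cv2.resize(a[140:250,265:390],None,fx=5,fy=5,interpolation=cv2.INTER_CUBIC))"
```

```text
(no output)
```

View pics/w1c.png

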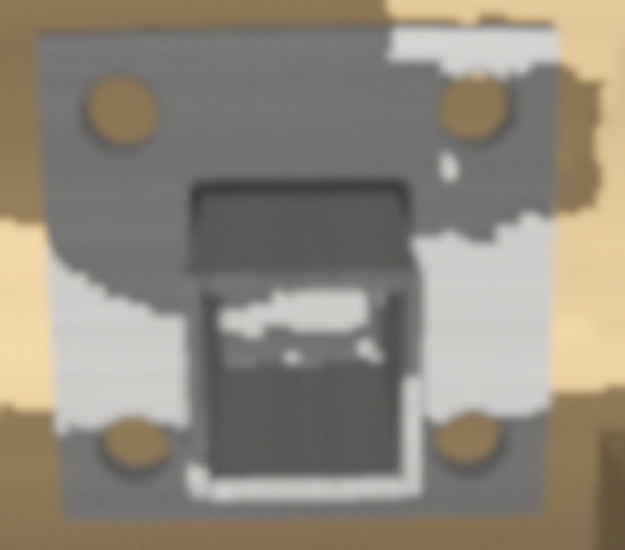

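The crop shows plate corners (38,33), (560,25), (545,513), (65,518). The hole centres are (121,110), (475,106), (470,438), (136,442), and the tube top corners are (187,272), (420,270), (420,497), (190,497).

```bash
cat >>h.py <<'E'
def fray(px,z,T,K):
    u=(np.array(px)-K[:2,2])/K[0,0];r=np.hypot(*u);d=T[:3,:3]@np.r_[u/r*np.sin(r),np.cos(r)]
    return (T[:3,3]+d*(z-T[2,3])/d[2])[:2]
E
python3 - <<'E'
from h import *
c=ctrl.calibration("wrist");K,T=c["intrinsics"],np.array(c["world_from_camera"]);print(T[:3,3])
P=lambda x,y,z:fray((x/5+265-.4,y/5+140-.4),z,T,K)
q=lambda a:[(-a,-a),(-a,a),(a,a),(a,-a)]
print(fit(q(.048),[P(*p,.06) for p in((38,33),(560,25),(545,513),(65,518))],.1))
print(fit(q(.033),[P(*p,.06) for p in((121,110),(475,106),(470,438),(136,442))],.1))
print(fit(q(.018),[P(*p,.12) for p in((187,272),(420,270),(420,497),(190,497))],.1))
M=lambda x,y,z:fray((x,y),z,T,K)
print("mount",np.mean([M(533,47,.016),M(448,104,.016),M(493,181,.016),M(566,116,.016)],0),np.mean([M(526,73,.038),M(489,100,.038),M(513,150,.038),M(548,121,.038)],0))
to([.541,.003,.2],np.pi+.097)
E
```

```text
[ 0.4646 -0.006   0.3424]
(array([0.5395, 0.0049, 0.1045]), array([[ 0.0002,  0.0001],
       [ 0.0004,  0.0001],
       [-0.0005, -0.0002],
       [-0.0001,  0.    ]]))
(array([0.5389, 0.0045, 0.1051]), array([[-0.0002, -0.0003],
       [-0.0005,  0.0004],
       [ 0.0002,  0.0002],
       [ 0.0005, -0.0003]]))
(array([0.54  , 0.0044, 0.0975]), array([[ 0.0002, -0.0006],
       [ 0.0001,  0.0008],
       [-0.0003, -0.    ],
       [-0.    , -0.0001]]))
mount [0.4241 0.2236] [0.4256 0.2154]
shift mm [-3.2417  1.3071 -0.4235] turn deg [-0.0735 -0.2007 -0.4417] | t 1.65 pos [0.5379 0.0014 0.1996] rot [-3.1403 -0.0035 -3.0523] F [-1.2789  0.1272  0.2856] w 0.08552447298386824 0.0 q7 1.651193632683106
```

>>> send_rows --rows '[{"x": -0.002, "y": 0.0, "z": 0, "ax": 0, "ay": 0.2, "az": -0.3, "jaw": 1}, {"x": -0.002, "y": 0.0, "z": 0.02, "ax": 0, "ay": 0.2, "az": -0.3, "jaw": 1}, {"x": -0.002, "y": 0.0, "z": 0.04, "ax": 0, "ay": 0.2, "az": -0.3, "jaw": 1}, {"x": -0.002, "y": 0.0, "z": 0.05, "ax": 0, "ay": 0.2, "az": -0.3, "jaw": 1}, {"x": -0.002, "y": 0.0, "z": 0.05, "ax": 0, "ay": 0.2, "az": -0.3, "jaw": 1}]'

```text
t: 2.15
eef_pos: [0.5395, 0.0062, 0.1503]
eef_rot: [3.141, -0.006, -3.039]
ft_force: [-0.3, -0.7, -0.2]
grip_width: 0.0854
finger_force: 0.0
```

```bash
python3 -c "
from h import *
to([.540,.002,.084],np.pi+.099)"
```

```text
shift mm [-0.4274 -4.2802 66.3154] turn deg [ 0.0246 -0.3374  0.221 ] | t 2.15 pos [0.5395 0.0062 0.1503] rot [ 3.1412 -0.0059 -3.0387] F [-0.342  -0.7296 -0.1825] w 0.08538241143400464 0.0 q7 1.6772135289137413
```

>>> send_rows --rows '[{"x": 0, "y": 0.0, "z": 0.01, "ax": 0, "ay": -0.2, "az": 0.1, "jaw": 1}, {"x": 0, "y": 0.0, "z": 0.02, "ax": 0, "ay": -0.2, "az": 0.1, "jaw": 1}, {"x": 0, "y": 0.0, "z": 0.02, "ax": 0, "ay": -0.2, "az": 0.1, "jaw": 1}, {"x": 0, "y": 0.0, "z": 0.02, "ax": 0, "ay": -0.2, "az": 0.1, "jaw": 1}]'

```text
t: 2.55
eef_pos: [0.5405, 0.0046, 0.1313]
eef_rot: [3.142, -0.0, -3.043]
ft_force: [-0.2, -0.2, -0.7]
grip_width: 0.0855
finger_force: 0.0
```

```bash
python3 -c "
from h import *
to([.540,.002,.084],np.pi+.099)"
```

```text
shift mm [ 0.7076 -2.5686 47.2706] turn deg [ 0.0007 -0.0109 -0.0338] | t 2.55 pos [0.5405 0.0046 0.1313] rot [ 3.1416 -0.0002 -3.0432] F [-0.189  -0.1997 -0.6599] w 0.08548160014800968 0.0 q7 1.68354854404383
```

Descend, and then close gently.

>>> send_rows --rows '[{"x": 0, "y": -0.002, "z": 0.015, "ax": 0, "ay": 0, "az": 0, "jaw": 1}, {"x": 0, "y": -0.002, "z": 0.03, "ax": 0, "ay": 0, "az": 0, "jaw": 1}, {"x": 0, "y": -0.002, "z": 0.042, "ax": 0, "ay": 0, "az": 0, "jaw": 1}, {"x": 0, "y": -0.002, "z": 0.047, "ax": 0, "ay": 0, "az": 0, "jaw": 1}, {"x": 0, "y": -0.002, "z": 0.047, "ax": 0, "ay": 0, "az": 0, "jaw": 1}]'

```text
t: 3.05
eef_pos: [0.5398, 0.0026, 0.0829]
eef_rot: [-3.141, -0.002, -3.043]
ft_force: [-0.7, -0.3, -0.1]
grip_width: 0.0855
finger_force: 0.0
```

>>> send_rows --rows '[{"x": 0, "y": 0, "z": 0, "ax": 0, "ay": 0, "az": 0, "jaw": 0.55}, {"x": 0, "y": 0, "z": 0, "ax": 0, "ay": 0, "az": 0, "jaw": 0.55}, {"x": 0, "y": 0, "z": 0, "ax": 0, "ay": 0, "az": 0, "jaw": 0.55}, {"x": 0, "y": 0, "z": 0, "ax": 0, "ay": 0, "az": 0, "jaw": 0.55}]' --squeeze 20

```text
t: 3.45
eef_pos: [0.541, 0.0028, 0.0848]
eef_rot: [3.141, 0.001, -3.043]
ft_force: [-0.6, -0.5, -0.2]
grip_width: 0.0469
finger_force: 0.0
```

```bash
python3 -c "
from h import *
to([.540,.002,.084],np.pi+.099)
import cv2
cv2.imwrite('pics/w2.png',ctrl.read_camera('wrist')[120:390,190:460])
a=cv2.imread('pics/w2.png');cv2.imwrite('pics/w2.png',cv2.resize(a,None,fx=2,fy=2))"
```

```text
shift mm [ 1.0983 -0.6528  0.7765] turn deg [ 0.014   0.0524 -0.0255] | t 3.45 pos [0.541  0.0028 0.0848] rot [ 3.1413  0.0009 -3.043 ] F [-0.6306 -0.5479 -0.245 ] w 0.04694344565064329 0.0 q7 1.7123145882763784
```

View pics/w2.png

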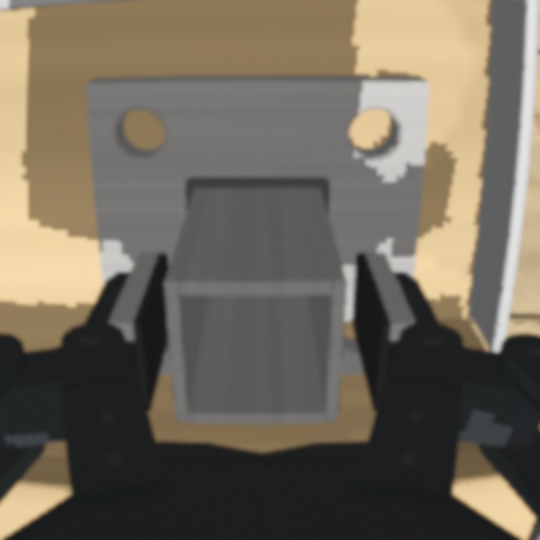

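The view shows the tube centred between the pads, with equal gaps at about (165, 300) and (360, 300). I'll close on it.

>>> send_rows --rows '[{"x": 0, "y": 0, "z": 0, "ax": 0, "ay": 0, "az": 0, "jaw": 0.3}, {"x": 0, "y": 0, "z": 0, "ax": 0, "ay": 0, "az": 0, "jaw": 0.3}, {"x": 0, "y": 0, "z": 0, "ax": 0, "ay": 0, "az": 0, "jaw": 0.2}, {"x": 0, "y": 0, "z": 0, "ax": 0, "ay": 0, "az": 0, "jaw": 0.2}, {"x": 0, "y": 0, "z": 0, "ax": 0, "ay": 0, "az": 0, "jaw": 0.2}]' --squeeze 70

```text
t: 4.0
eef_pos: [0.5411, 0.0025, 0.0848]
eef_rot: [-3.141, 0.001, -3.043]
ft_force: [-0.5, -1.5, 5.0]
grip_width: 0.0357
finger_force: 70.7
```

>>> send_rows --rows '[{"x": 0, "y": 0, "z": -0.003, "ax": 0, "ay": 0, "az": 0, "jaw": 0.2}, {"x": 0, "y": 0, "z": -0.006, "ax": 0, "ay": 0, "az": 0, "jaw": 0.2}, {"x": 0, "y": 0, "z": -0.01, "ax": 0, "ay": 0, "az": 0, "jaw": 0.2}, {"x": 0, "y": 0, "z": -0.01, "ax": 0, "ay": 0, "az": 0, "jaw": 0.2}]'

```text
t: 4.4
eef_pos: [0.5407, 0.0028, 0.0945]
eef_rot: [3.141, 0.0, -3.043]
ft_force: [0.7, -0.1, -3.6]
grip_width: 0.0349
finger_force: 70.0
```

```bash
python3 -c "
from h import *
to([.540,.002,.124],np.pi+.099);print(ctrl.state()['moment'])"
```

```text
shift mm [  0.8095  -0.7288 -29.4856] turn deg [ 0.0114  0.0131 -0.0229] | t 4.4 pos [0.5407 0.0028 0.0945] rot [ 3.1414  0.0002 -3.043 ] F [ 0.7456 -0.1051 -3.6442] w 0.03485178400558235 69.98141527175903 q7 1.7065660373909624
[ 0.0225  0.0092 -0.0269]
```

>>> send_rows --rows '[{"x": 0, "y": 0, "z": -0.008, "ax": 0, "ay": 0, "az": 0, "jaw": 0.2}, {"x": 0, "y": 0, "z": -0.016, "ax": 0, "ay": 0, "az": 0, "jaw": 0.2}, {"x": 0, "y": 0, "z": -0.024, "ax": 0, "ay": 0, "az": 0, "jaw": 0.2}, {"x": 0, "y": 0, "z": -0.03, "ax": 0, "ay": 0, "az": 0, "jaw": 0.2}, {"x": 0, "y": 0, "z": -0.03, "ax": 0, "ay": 0, "az": 0, "jaw": 0.2}]'

```text
t: 4.9
eef_pos: [0.5416, 0.0027, 0.1257]
eef_rot: [3.141, 0.003, -3.043]
ft_force: [1.2, -0.4, -2.8]
grip_width: 0.0351
finger_force: 70.1
```

>>> send_rows --rows '[{"x": 0.008, "y": 0, "z": 0, "ax": 0, "ay": 0, "az": 0, "jaw": 0.2}, {"x": 0.018, "y": 0, "z": 0, "ax": 0, "ay": 0, "az": 0, "jaw": 0.2}, {"x": 0.03, "y": 0, "z": 0, "ax": 0, "ay": 0, "az": 0, "jaw": 0.2}, {"x": 0.045, "y": 0, "z": -0.0, "ax": 0, "ay": 0, "az": 0, "jaw": 0.2}, {"x": 0.06, "y": 0, "z": -0.005, "ax": 0, "ay": 0, "az": 0, "jaw": 0.2}]'

```text
t: 5.4
eef_pos: [0.4786, -0.0035, 0.1284]
eef_rot: [3.142, -0.002, -3.043]
ft_force: [-0.4, -0.3, -2.8]
grip_width: 0.0349
finger_force: 70.1
```

>>> send_rows --rows '[{"x": 0.012, "y": 0, "z": -0.005, "ax": 0, "ay": 0, "az": 0, "jaw": 0.2}, {"x": 0.024, "y": 0, "z": -0.01, "ax": 0, "ay": 0, "az": 0, "jaw": 0.2}, {"x": 0.036, "y": 0, "z": -0.015, "ax": 0, "ay": 0, "az": 0, "jaw": 0.2}, {"x": 0.046, "y": 0, "z": -0.02, "ax": 0, "ay": 0, "az": 0, "jaw": 0.2}, {"x": 0.05, "y": 0, "z": -0.02, "ax": 0, "ay": 0, "az": 0, "jaw": 0.2}]'

```text
t: 5.9
eef_pos: [0.4299, -0.0083, 0.1495]
eef_rot: [3.141, 0.0, -3.043]
ft_force: [0.8, -0.4, -3.9]
grip_width: 0.0352
finger_force: 70.2
```

```bash
python3 -c "
from h import *
to([.4285,.2215,.145],.7315+np.pi)
to([.4285,.2215,.145],.7315+np.pi/2)"
```

```text
shift mm [-21.2276 228.8486   4.7451] turn deg [  0.0455   0.0435 -36.2746] | t 5.9 pos [ 0.4299 -0.0083  0.1495] rot [ 3.1406  0.0005 -3.0432] F [ 0.8183 -0.3732 -3.8974] w 0.035180285722331214 70.16249299049377 q7 1.5803381591735906
shift mm [-21.2276 228.8486   4.7451] turn deg [ 0.0642 -0.0014 53.7254] | t 5.9 pos [ 0.4299 -0.0083  0.1495] rot [ 3.1406  0.0005 -3.0432] F [ 0.8183 -0.3732 -3.8974] w 0.035180285722331214 70.16249299049377 q7 1.5803381591735906
```

>>> send_rows --rows '[{"x": -0.004, "y": 0.025, "z": 0, "ax": 0, "ay": 0, "az": -2, "jaw": 0.2}, {"x": -0.006, "y": 0.055, "z": 0, "ax": 0, "ay": 0, "az": -7, "jaw": 0.2}, {"x": -0.01, "y": 0.085, "z": 0, "ax": 0, "ay": 0, "az": -12, "jaw": 0.2}, {"x": -0.012, "y": 0.11, "z": 0, "ax": 0, "ay": 0, "az": -17, "jaw": 0.2}, {"x": -0.012, "y": 0.13, "z": 0, "ax": 0, "ay": 0, "az": -20, "jaw": 0.2}]'

```text
t: 6.4
eef_pos: [0.4298, 0.1246, 0.1489]
eef_rot: [3.141, -0.0, -2.689]
ft_force: [0.6, -0.3, -3.1]
grip_width: 0.0353
finger_force: 70.3
```

```bash
python3 -c "
from h import *
to([.4285,.2215,.145],.7315+np.pi)"
```

```text
shift mm [-41.1541  87.7092   3.873 ] turn deg [  0.0151  -0.0124 -15.9857] | t 6.4 pos [0.4298 0.1246 0.1489] rot [ 3.1414 -0.0002 -2.6891] F [ 0.6255 -0.3266 -3.1188] w 0.035259572302274785 70.32443761825562 q7 1.665085184015747
```

>>> send_rows --rows '[{"x": -0.012, "y": 0.025, "z": 0, "ax": 0, "ay": 0, "az": -5, "jaw": 0.2}, {"x": -0.024, "y": 0.052, "z": 0.01, "ax": 0, "ay": 0, "az": -10, "jaw": 0.2}, {"x": -0.036, "y": 0.077, "z": 0.02, "ax": 0, "ay": 0, "az": -16, "jaw": 0.2}, {"x": -0.041, "y": 0.088, "z": 0.03, "ax": 0, "ay": 0, "az": -16, "jaw": 0.2}, {"x": -0.041, "y": 0.088, "z": 0.04, "ax": 0, "ay": 0, "az": -16, "jaw": 0.2}]'

```text
t: 6.9
eef_pos: [0.4287, 0.221, 0.1084]
eef_rot: [3.142, -0.0, -2.414]
ft_force: [0.2, -1.0, -2.0]
grip_width: 0.0351
finger_force: 70.4
```

>>> send_rows --rows '[{"x": 0, "y": 0, "z": 0.01, "ax": 0, "ay": 0, "az": 0, "jaw": 0.2}, {"x": 0, "y": 0, "z": 0.01, "ax": 0, "ay": 0, "az": 0, "jaw": 0.2}, {"x": 0, "y": 0, "z": 0.01, "ax": 0, "ay": 0, "az": 0, "jaw": 0.2}]'

```text
t: 7.2
eef_pos: [0.4295, 0.218, 0.0992]
eef_rot: [-3.141, -0.001, -2.418]
ft_force: [0.2, 0.4, -3.1]
grip_width: 0.0351
finger_force: 70.4
```

```bash
python3 -c "
from h import *
import cv2
to([.4285,.2215,.095],.7315+np.pi)
w=ctrl.calibration('wrist')['world_from_camera'];np.save('T.npy',w)
a=ctrl.read_camera('wrist');cv2.imwrite('pics/w3full.png',a)
b=ctrl.read_camera('top');cv2.imwrite('pics/t3full.png',b)
A=cv2.resize(a[60:360,120:520],None,fx=2,fy=2,interpolation=cv2.INTER_CUBIC)
cv2.imwrite('pics/w3.png',A)
cv2.imwrite('pics/t3.png',cv2.resize(b[205:300,200:310],None,fx=6,fy=6,interpolation=cv2.INTER_CUBIC))"
```

```text
shift mm [-1.584   3.278   4.1778] turn deg [-0.011  -0.0348 -0.4299] | t 7.2 pos [0.4295 0.218  0.0992] rot [-3.1414 -0.0006 -2.4176] F [ 0.2143  0.3794 -3.0915] w 0.03506765641691619 70.38362860679626 q7 1.7868925965886744
```

View pics/w3.png

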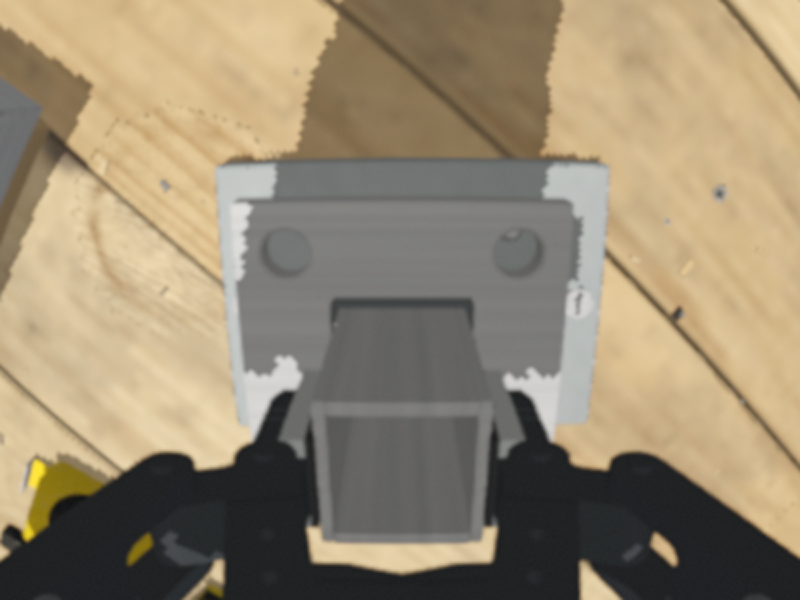

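The wrist view shows the held plate's front corners at (235,203) and (577,200), with holes at (287,250) and (518,250). Below it, the block's front corners are at (217,167) and (607,163).

```bash
python3 - <<'E'
from h import *
K=ctrl.calibration("wrist")["intrinsics"];T=np.load("T.npy");T2=np.array(ctrl.calibration("wrist")["world_from_camera"])
print(T2[:3,3]-T[:3,3])
P=lambda x,y,z:fray((x/2+120-.25,y/2+60-.25),z,T,K)
S=[(235,203),(577,200),(287,250),(518,250)]
for zt in (.0735,.0745):print("shoe",fit([(-.048,-.048),(-.048,.048),(-.033,-.033),(-.033,.033)],[P(*p,zt) for p in S],.73))
print("mount",fit([(-.055,-.075),(-.055,.075)],[P(217,167,.016),P(607,163,.016)],.73))
to([.4285,.2215,.095],.7315+np.pi)
E
```

```text
[0.0003 0.0006 0.0006]
shoe (array([0.4274, 0.2172, 0.7287]), array([[-0.0002, -0.0008],
       [ 0.0003, -0.0005],
       [ 0.0003,  0.0004],
       [-0.0004,  0.0009]]))
shoe (array([0.4273, 0.2171, 0.7287]), array([[-0.    , -0.0011],
       [ 0.    , -0.0003],
       [ 0.0005,  0.0003],
       [-0.0005,  0.0011]]))
mount (array([0.4261, 0.2212, 0.7372]), array([[ 0.0012, -0.0013],
       [-0.0012,  0.0013]]))
shift mm [-0.7209  2.9642  4.8944] turn deg [-0.0129  0.0638 -0.3778] | t 7.3 pos [0.4299 0.2188 0.0999] rot [-3.1414  0.0011 -2.4167] F [ 0.7312  0.4858 -4.0382] w 0.035206877552410566 70.3839898109436 q7 1.787065100916512
```

View pics/t3.png

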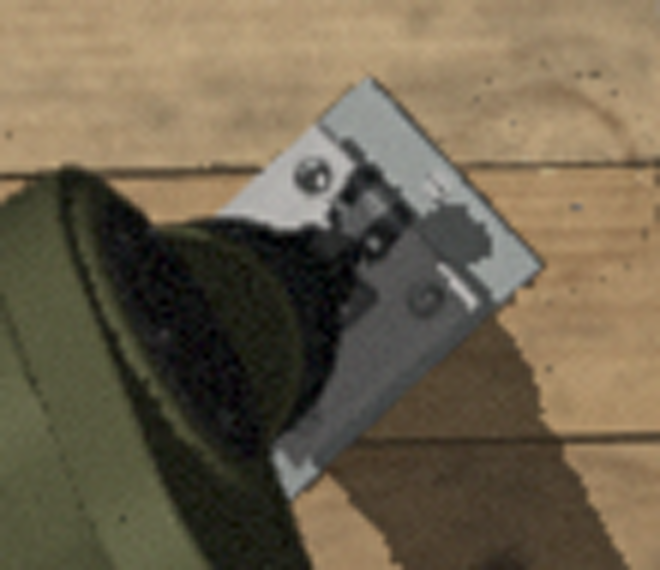

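The top view shows two plate holes at (313,175) and (427,297), and a stud tip is visible inside the first.

```bash
python3 - <<'E'
from h import *
P=lambda x,y,z:ray("top",(x/6+200-.42,y/6+205-.42),z)
h=[P(313,175,.0745),P(427,297,.0745)]
print(h,fit([(.033,-.033),(-.033,-.033)],h,.73))
m=[P(371,77,.016),P(544,266,.016)];print(fit([(.055,-.075),(-.055,-.075)],m,.73))
to([.4285,.2215,.095],.7315+np.pi)
E
```

```text
[array([0.4777, 0.2169]), array([0.4289, 0.1724])] (array([0.431 , 0.219 , 0.7395]), array([[-0., -0.],
       [ 0.,  0.]]))
(array([0.4271, 0.2218, 0.7273]), array([[ 0.0006,  0.0005],
       [-0.0006, -0.0005]]))
shift mm [-0.7209  2.9642  4.8944] turn deg [-0.0129  0.0638 -0.3778] | t 7.3 pos [0.4299 0.2188 0.0999] rot [-3.1414  0.0011 -2.4167] F [ 0.7312  0.4858 -4.0382] w 0.035206877552410566 70.3839898109436 q7 1.787065100916512
```

```bash
python3 - <<'E'
from h import *
to([.428,.2217,.080],.728+np.pi)
E
```

```text
shift mm [-0.4625  3.4488 19.894 ] turn deg [-0.0128  0.0638 -0.1772] | t 7.3 pos [0.4299 0.2188 0.0999] rot [-3.1414  0.0011 -2.4167] F [ 0.7312  0.4858 -4.0382] w 0.035206877552410566 70.3839898109436 q7 1.787065100916512
```

>>> send_rows --rows '[{"x": 0, "y": 0.002, "z": 0.007, "ax": 0, "ay": 0, "az": -0.2, "jaw": 0.2}, {"x": 0, "y": 0.003, "z": 0.014, "ax": 0, "ay": 0, "az": -0.2, "jaw": 0.2}, {"x": 0, "y": 0.003, "z": 0.018, "ax": 0, "ay": 0, "az": -0.2, "jaw": 0.2}, {"x": 0, "y": 0.003, "z": 0.018, "ax": 0, "ay": 0, "az": -0.2, "jaw": 0.2}, {"x": 0, "y": 0.003, "z": 0.018, "ax": 0, "ay": 0, "az": -0.2, "jaw": 0.2}]'

```text
t: 7.8
eef_pos: [0.4272, 0.2217, 0.0812]
eef_rot: [-3.142, -0.0, -2.411]
ft_force: [0.1, 0.0, -3.5]
grip_width: 0.035
finger_force: 70.4
```

>>> send_rows --rows '[{"x": 0, "y": 0, "z": 0, "ax": 0, "ay": 0, "az": 0, "jaw": 0.2}, {"x": 0, "y": 0, "z": 0, "ax": 0, "ay": 0, "az": 0, "jaw": 0.2}, {"x": 0, "y": 0, "z": 0, "ax": 0, "ay": 0, "az": 0, "jaw": 0.2}, {"x": 0, "y": 0, "z": 0, "ax": 0, "ay": 0, "az": 0, "jaw": 0.2}]'

```text
t: 8.2
eef_pos: [0.4274, 0.2218, 0.0815]
eef_rot: [-3.142, 0.0, -2.411]
ft_force: [-0.5, -0.0, -3.4]
grip_width: 0.0351
finger_force: 70.4
```

```bash
python3 - <<'E'
from h import *
import cv2
to([.428,.2217,.0508],.728+np.pi)
a=ctrl.read_camera('wrist');b=ctrl.read_camera('top')
A=cv2.resize(a[130:230,210:430],None,fx=3.6,fy=3.6,interpolation=cv2.INTER_CUBIC)
B=cv2.resize(b[205:260,235:300],None,fx=4.2,fy=4.2,interpolation=cv2.INTER_CUBIC)
C=np.zeros((A.shape[0]+B.shape[0],A.shape[1],3),np.uint8);C[:A.shape[0]]=A;C[A.shape[0]:,:B.shape[1]]=B
cv2.imwrite('pics/c4.png',C);print(C.shape)
E
```

```text
shift mm [-0.4175 -0.4816 30.6538] turn deg [-0.0013  0.0177  0.1337] | t 8.2 pos [0.4274 0.2218 0.0815] rot [-3.1416  0.0003 -2.4113] F [-0.4678 -0.0123 -3.3728] w 0.035134917415075864 70.39742588996887 q7 1.7893914234338053
(591, 792, 3)
```

View pics/c4.png

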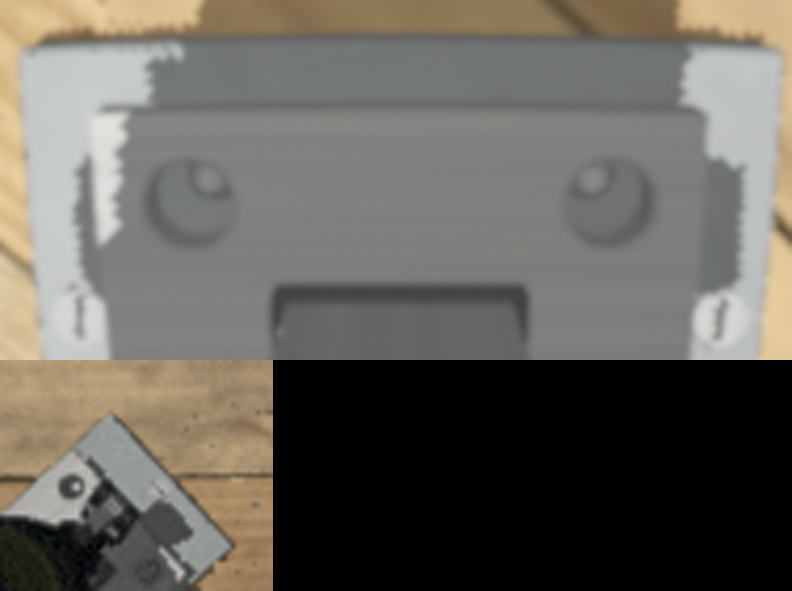

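The two holes are at (192,203) and (610,203), with the stud tips at (208,180) and (592,180), symmetric left to right. I'll check the fore-aft offset numerically.

```bash
python3 - <<'E'
from h import *
c=ctrl.calibration("wrist");K,T=c["intrinsics"],np.array(c["world_from_camera"])
P=lambda x,y,z:fray((x/3.6+210-.36,y/3.6+130-.36),z,T,K)
m=[(-.033,-.033),(-.033,.033)]
s=fit(m,[P(192,202,.0567),P(610,202,.0567)],.73);t=fit(m,[P(208,180,.038),P(592,180,.038)],.73)
d=t[0]-s[0];print(s,t,d)
p=ctrl.state()["eef_pos"];to([p[0]+d[0],p[1]+d[1],.0508],.728+np.pi)
E
```

```text
(array([0.4257, 0.2204, 0.7308]), array([[ 0.0003, -0.0003],
       [-0.0003,  0.0003]])) (array([0.4262, 0.2207, 0.7308]), array([[-0.,  0.],
       [ 0., -0.]])) [ 0.0005  0.0002 -0.    ]
shift mm [-0.5284 -0.1478 30.599 ] turn deg [0.0018 0.0106 0.1299] | t 8.3 pos [0.4273 0.2217 0.0814] rot [ 3.1416  0.0002 -2.4113] F [ 0.3415 -0.9443 -2.516 ] w 0.034893275672043006 70.39747953414917 q7 1.78938864133716
```

Alignment is within 0.6 mm, so I'll lower slowly.

>>> send_rows --rows '[{"x": -0.0005, "y": 0, "z": 0.004, "ax": 0, "ay": 0, "az": 0, "jaw": 0.2}, {"x": -0.0005, "y": 0, "z": 0.008, "ax": 0, "ay": 0, "az": 0, "jaw": 0.2}, {"x": -0.0005, "y": 0, "z": 0.012, "ax": 0, "ay": 0, "az": 0, "jaw": 0.2}, {"x": -0.0005, "y": 0, "z": 0.016, "ax": 0, "ay": 0, "az": 0, "jaw": 0.2}, {"x": -0.0005, "y": 0, "z": 0.016, "ax": 0, "ay": 0, "az": 0, "jaw": 0.2}]'

```text
t: 8.8
eef_pos: [0.4271, 0.2217, 0.0645]
eef_rot: [3.141, -0.002, -2.411]
ft_force: [-0.9, -0.7, -3.3]
grip_width: 0.0352
finger_force: 70.4
```

>>> send_rows --rows '[{"x": 0, "y": 0, "z": 0.004, "ax": 0, "ay": 0, "az": 0, "jaw": 0.2}, {"x": 0, "y": 0, "z": 0.008, "ax": 0, "ay": 0, "az": 0, "jaw": 0.2}, {"x": 0, "y": 0, "z": 0.011, "ax": 0, "ay": 0, "az": 0, "jaw": 0.2}, {"x": 0, "y": 0, "z": 0.012, "ax": 0, "ay": 0, "az": 0, "jaw": 0.2}, {"x": 0, "y": 0, "z": 0.012, "ax": 0, "ay": 0, "az": 0, "jaw": 0.2}]'

```text
t: 9.3
eef_pos: [0.4275, 0.2219, 0.0531]
eef_rot: [3.142, -0.0, -2.411]
ft_force: [0.2, 0.0, -3.1]
grip_width: 0.0351
finger_force: 70.4
```

>>> send_rows --rows '[{"x": 0, "y": 0, "z": 0.001, "ax": 0, "ay": 0, "az": 0, "jaw": 0.2}, {"x": 0, "y": 0, "z": 0.002, "ax": 0, "ay": 0, "az": 0, "jaw": 0.2}, {"x": 0, "y": 0, "z": 0.002, "ax": 0, "ay": 0, "az": 0, "jaw": 0.2}]'

```text
t: 9.6
eef_pos: [0.4276, 0.2221, 0.0513]
eef_rot: [3.142, 0.0, -2.411]
ft_force: [0.6, 0.2, -3.5]
grip_width: 0.0351
finger_force: 70.4
```

No contact force yet, so I'll lower in half-millimetre steps.

>>> send_rows --rows '[{"x": 0, "y": 0, "z": 0.0005, "ax": 0, "ay": 0, "az": 0, "jaw": 0.2}, {"x": 0, "y": 0, "z": 0.0005, "ax": 0, "ay": 0, "az": 0, "jaw": 0.2}, {"x": 0, "y": 0, "z": 0.001, "ax": 0, "ay": 0, "az": 0, "jaw": 0.2}, {"x": 0, "y": 0, "z": 0.001, "ax": 0, "ay": 0, "az": 0, "jaw": 0.2}]'

```text
t: 10.0
eef_pos: [0.4277, 0.2221, 0.0508]
eef_rot: [3.142, 0.0, -2.411]
ft_force: [-2.1, -1.2, 2.5]
grip_width: 0.0352
finger_force: 71.2
```

>>> send_rows --rows '[{"x": 0, "y": 0, "z": 0.0004, "ax": 0, "ay": 0, "az": 0, "jaw": 0.2}, {"x": 0, "y": 0, "z": 0.0004, "ax": 0, "ay": 0, "az": 0, "jaw": 0.2}, {"x": 0, "y": 0, "z": 0.0004, "ax": 0, "ay": 0, "az": 0, "jaw": 0.2}]'

```text
t: 10.3
eef_pos: [0.4277, 0.2221, 0.0508]
eef_rot: [3.141, 0.0, -2.411]
ft_force: [-4.2, -2.3, 6.8]
grip_width: 0.0352
finger_force: 71.8
```

>>> send_rows --rows '[{"x": 0, "y": 0, "z": 0, "ax": 0, "ay": 0, "az": 0, "jaw": 0.5}, {"x": 0, "y": 0, "z": 0, "ax": 0, "ay": 0, "az": 0, "jaw": 0.7}, {"x": 0, "y": 0, "z": 0, "ax": 0, "ay": 0, "az": 0, "jaw": 0.8}, {"x": 0, "y": 0, "z": 0, "ax": 0, "ay": 0, "az": 0, "jaw": 0.8}, {"x": 0, "y": 0, "z": 0, "ax": 0, "ay": 0, "az": 0, "jaw": 0.8}]'

```text
t: 10.8
eef_pos: [0.4277, 0.2221, 0.0499]
eef_rot: [-3.142, 0.0, -2.411]
ft_force: [0.6, 0.1, -0.6]
grip_width: 0.0684
finger_force: 0.0
```

>>> send_rows --rows '[{"x": 0, "y": 0, "z": -0.015, "ax": 0, "ay": 0, "az": 0, "jaw": 0.8}, {"x": 0, "y": 0, "z": -0.04, "ax": 0, "ay": 0, "az": 0, "jaw": 0.8}, {"x": 0, "y": 0, "z": -0.07, "ax": 0, "ay": 0, "az": 0, "jaw": 0.8}, {"x": 0, "y": 0, "z": -0.1, "ax": 0, "ay": 0, "az": 0, "jaw": 0.8}, {"x": 0, "y": 0, "z": -0.12, "ax": 0, "ay": 0, "az": 0, "jaw": 0.8}]'

```text
t: 11.3
eef_pos: [0.4284, 0.2224, 0.1721]
eef_rot: [-3.141, 0.003, -2.411]
ft_force: [-0.2, 0.2, -0.4]
grip_width: 0.0683
finger_force: 0.0
```

>>> send_rows --rows '[{"x": 0, "y": 0, "z": 0, "ax": 0, "ay": 0, "az": 0, "jaw": 0.8}, {"x": 0, "y": 0, "z": 0, "ax": 0, "ay": 0, "az": 0, "jaw": 0.8}, {"x": 0, "y": 0, "z": 0, "ax": 0, "ay": 0, "az": 0, "jaw": 0.8}, {"x": 0, "y": 0, "z": 0, "ax": 0, "ay": 0, "az": 0, "jaw": 0.8}]'

```text
t: 11.7
eef_pos: [0.4269, 0.2216, 0.1685]
eef_rot: [3.141, -0.002, -2.411]
ft_force: [-0.4, -0.3, -0.1]
grip_width: 0.0683
finger_force: 0.0
```

```bash
python3 - <<'E'
from h import *
import cv2
c=ctrl.calibration("wrist");np.save("T5.npy",c["world_from_camera"])
a=ctrl.read_camera('wrist');b=ctrl.read_camera('side')
A=cv2.resize(a[70:330,160:480],None,fx=1.6,fy=1.6,interpolation=cv2.INTER_CUBIC)
B=cv2.resize(b[215:310,320:450],None,fx=2.2,fy=2.2,interpolation=cv2.INTER_CUBIC)
C=np.zeros((416,800,3),np.uint8);C[:,:512]=A;C[:B.shape[0],512:512+B.shape[1]]=B
cv2.imwrite('pics/c5.png',C)
E
```

```text
(no output)
```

View pics/c5.png

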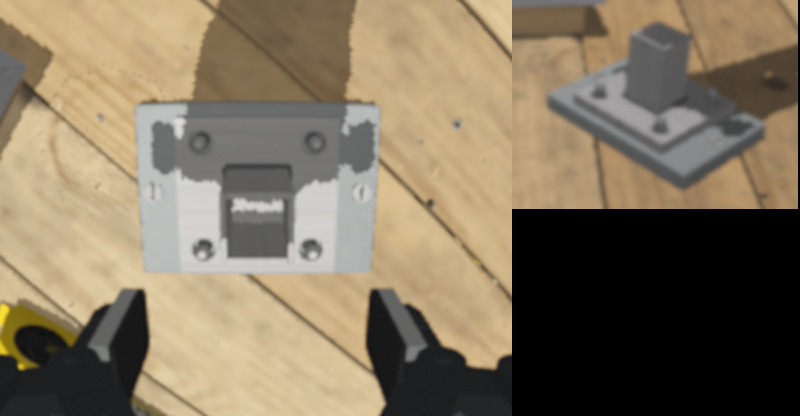

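The shoe lies flat on the mount, with studs through all four holes at (200,142), (316,142), (204,250) and (312,250), and the gripper is clear. I'll hand it in.

```bash
python3 -c "
from station import ctrl
print(ctrl.finish_job())"
```

```text
the job is handed in; nothing more can be done
None
```

The post shoe is out of the rack and lies flat on the grey mount with all four studs through its holes; I let go, backed the gripper clear and handed the job in at about 12 s, with the bottle, carton and tape measure never touched.

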